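# Catch the thread, close the spares canister and set its carry handle

## Task

The cap of the spares canister is sitting on its neck with the thread not caught: without lifting it off, turn it back (anticlockwise from above) until it drops into the thread, then screw it clockwise fully home against its stop. Then swing the red-sleeved carry handle up until it snaps into its upright end position, and let go. Leave the gauge, anode block, bolts and rack of discs undisturbed.

Things in the scene. Friction and masses are not known exactly. Their poses are not given: they have to be found in the camera images.
- canister: Grey canister, 76 mm across and 85 mm high, on a 100 mm square foot bolted to the shelf; it cannot move. Origin: centre of its underside, on the shelf; z up, the cap's screw axis. Lying flat, the handle points along +y; the handle's hinge axis is parallel to x. On top is a brass neck 52 mm across with three equal thread starts, turned anyhow relative to the canister.
- cap_grip (a point): Centre of the brass wing (grip bar) on the loose copper-coloured cap (0.2 to 0.45 kg). Wing: 50 mm long along x, 14 mm wide along y, 26 mm high (this point is half-way up, 13 mm above the cap's top face); the cap below is 64 mm across, 26 mm high; z up. Height of this point above the shelf: 142 mm unthreaded at the start, 133 to 135 mm just dropped in, 129 mm fully home.
- thread (a point): Neck, on the screw axis, 95 mm above the shelf. Turned back anticlockwise 0.4 to 1.2 rad from the start, the cap drops 8 to 9 mm by its own weight if not gripped tight (slack fingers); a hard stop follows 0.4 rad later. Then 1.2 to 1.6 rad clockwise lowers it 4 to 5 mm to the hard stop, home. Turned clockwise undropped it jams. It turns easily (under 0.2 N m); more means a stop.
- handle (a joint): Angle of the carry handle: 0 lying level, grows as it swings up, 1.57 upright at its end stop. It starts at 0 to 0.35, stiff enough to stay where left when low; from about 0.85 rad a sprung detent resists (under 6 N at the sleeve) and pushes it back if let go; past about 1.35 rad it snaps on to the upright end by itself and holds there.
- handle_grip (a point): Centre of the red sleeve on the handle's crossbar: a round bar 15 mm in diameter and 56 mm long, along the hinge axis (its x), between two legs 90 mm apart. It lies 105 mm from the hinge; upright it is 175 mm above the shelf, over the cap, and 33 mm above the top of the wing of the closed cap.
- handle_hinge (a point): Centre of the handle's hinge axis, on the canister's axis 70 mm above the shelf; the hinge axis is the canister's x.
- gauge: Bystander: green pressure gauge, 64 mm across and 30 mm high, lying face up, with a brass stem out to 60 mm from the origin along -y. Origin: centre of its underside.
- anode: Bystander: zinc anode block 45 by 85 by 28 mm (x, y, z) with a 140 mm steel strap along y. Origin: centre of its underside.
- bolt0: Bystander: stainless hex bolt with nut, lying, 76 mm long along x, 17 mm high. Origin: on its underside near mid-length.
- bolt1: Bystander: second, identical bolt.
- rack: Bystander: slotted steel rack, 67 by 70 by 34 mm, fixed to the shelf. Origin: centre of its underside.
- disc0_center (a point): Bystander: centre of a bronze valve disc, 61 mm across and 10 mm thick, standing on edge in the rack, its top 64 mm above the shelf.
- disc1_center (a point): Bystander: centre of a bronze valve disc, 61 mm across and 10 mm thick, standing on edge in the rack, its top 64 mm above the shelf.
- disc2_center (a point): Bystander: centre of a bronze valve disc, 61 mm across and 10 mm thick, standing on edge in the rack, its top 64 mm above the shelf.
- disc3_center (a point): Bystander: centre of a bronze valve disc, 61 mm across and 10 mm thick, standing on edge in the rack, its top 64 mm above the shelf.
Things that resemble listed ones, but are neither listed nor needed, are in the scene too. Several things have the shape of the canister; the one meant has the colours described above.

How it is judged (in metres and radians):
On the way, in this order (a step that is already met when the one before it is completed fails the run):
1. the cap has been turned back and has dropped into the thread (z of cap_grip in the frame of canister below 0.1365 m), for 0.1 s.
2. the cap is screwed fully home (z of cap_grip in the frame of canister below 0.1302 m and angle between cap_grip's own z axis and vertical below 0.06 rad and horizontal distance between cap_grip and canister below 0.005 m), for 0.2 s.
3. the carry handle is up in its end position (value of joint handle above 1.5 rad), for 0.2 s.
At the end, for the whole second after the job is handed in: The cap is home (wing centre within 1.2 mm of its 129 mm home height over the canister's underside, level, centred on the neck), the handle is upright (over 1.5 rad), and both are at rest (all of step 2 and value of joint handle above 1.5 rad and velocity of joint handle below 0.05 rad/s and angular speed of cap below 0.1 rad/s); the robot touches nothing.
It fails at once if the cap is lifted off the neck (over 8 mm above its start) (z of cap_grip in the frame of canister above 0.151 m).
It fails at once if the gauge, the anode or a bolt is pushed over 15 mm (distance of any of gauge, anode, bolt0, bolt1 from where it was at the start of the episode above 0.015 m).
It fails at once if a disc in the rack is knocked over 15 mm (distance of any of disc0_center, disc1_center, disc2_center, disc3_center from where it was at the start of the episode above 0.015 m).
It also fails if it takes over 56 s, if anything falls off the work surface, if the arm or the gripper's body presses on something with over 40 N, if the wrist force passes 120 N, or if a joint passes its speed limit or range.

## Robot

A 7-joint arm with a two-finger parallel gripper is mounted at the origin on the work surface. World frame = base frame: x ahead of the robot, y to its left, z up, the work surface at z = 0. Lengths are in m, angles in degrees, forces in N, time in s.
With the tool pointing down it reaches from about 0.35 to 0.9 m from the base axis. Payload 19.9 kg.
Tool frame: the origin (TCP) lies on the centre line of the jaws, within the pads' length; the fingertips stand 25 mm ahead of it and the grasp point (between the pads) lies 6 mm ahead of it; z points along the fingers, y is the direction in which the jaws open and shut (so a half turn about z gives the same grasp; the last joint's range is limited). The gripper opens to 94 mm and grips with 3 to 60 N. Pads are 16 mm wide; open, the fingers measure 119 mm over their backs; the gripper's body (75 mm by 177 mm) begins 78 mm behind the grasp point.
Start: joints at [-76.175, 23.915, -0.59, 92.452, 0.269, 63.638, -3.037], TCP at [0.174, 0.6, 0.23] pointing down, gripper open.
Joint ranges: [-161.28, 161.28], [-22.2, 115.67], [-73.04, 71.86], [3.21, 147.25], [-68.34, 248.33], [10.77, 114.83], [-161.83, 161.83]. Speed limits (degrees/s): [108.29, 108.29, 136.94, 136.94, 172.46, 172.46, 172.46].

## Interface

Orientations are given as [roll, pitch, yaw] about the fixed x, y, z axes, in that order (R = Rz(yaw) Ry(pitch) Rx(roll)).
In Python, from plant import manip, vision gives the robot as it stands.
- The arm moves only by the tool drive_tool, never from a script. Its argument "plan" is a list of rows, each a list of 3 entries, a list of its own where there are three numbers: the shift along the tool's x, y, z in m, then the turn about the tool's z in degrees, then the finger opening in m, from 0 to 0.094. A call has exactly 10 rows; each row is the pose to reach, as a shift and turn from the pose measured when the call began, along the tool's axes at that moment; what a row does not reach only later rows make up. A row lasts 1/8 s, in which the tool goes at most 62.5 mm and 10.7 degrees, less where a joint would pass 70% of its speed; a pose out of reach is approached as far as the arm can. A call with a gripper value outside its range is refused whole. The fingers move at their own pace and stop on an object; "force" is the grip in N (left out, the last holds). Time passes only in rows, so rows that repeat a pose let the fingers close, or fill a call up. It gives the time, the measured TCP pose, the force and the opening at its end, in the units of the state.
- manip.state(): the state, without advancing time (a new reading comes with each control period).
- vision.capture(name): name is "scene" or "top" or "wrist"; returns a dict with "img" (420x560x3 uint8, red, green, blue), "camera_matrix" (3x3 intrinsics, pixels), "k1" (the pictures are not rectified: a ray, as slopes to the right and down, at radius r is drawn at 1 + k1 r^2 times it, then the intrinsics apply), "pose" (4x4, takes a point from camera to world coordinates). Camera axes: x right, y down, z forward; pixel columns grow to the right and rows downward; lengths in m; the calibration is good to about 2 mm. A picture is of the moment at which its call begins. There is no depth.
- manip.job_done(): hands the job in, once; it reports no verdict.
The state is a dict: "time": time; "joints": joint angles; "qd": joint speeds; "joint_torque": joint torques, N m; "position": TCP position; "ee_rot": TCP orientation; "wrist_force": force on the tool from outside, world axes, zero at the start; "torque": the same for the moment, N m; "grip_width": opening from 0.0 (shut) to 1.0 (fully open).
Only numpy, scipy, OpenCV 4.12 (cv2) and the standard library are available. Lean on these libraries where they do the work, as an engineer would, in place of code of your own. Each camera call takes 0.05 s, during which the arm holds its last target.

## Working session

There is one attempt and no reset: what is moved stays moved. The work goes in short steps, Python scripts to look and compute and a tool call to move; the robot and the scene stay as the last step left them, time stands still between calls to the robot, and variables do not carry over. Pictures are saved under pics/ and viewed, and the job is handed in when it is done.

Besides the shell and the picture viewer there is one more tool, called after "Emit:" as name(argument=value, ...) on one line, values as JSON. drive_tool: Moves the arm, as the interface text tells. Its arguments: {"type":"object","properties":{"plan":{"type":"array","items":{"type":"array"}},"force":{"type":"number"}},"required":["plan"]}

```bash
ls; mkdir -p pics
cat > h.py <<'E'
import numpy as np, cv2
from plant import manip, vision
def cap(name, fn=None):
    d=vision.capture(name)
    if fn: cv2.imwrite('pics/'+fn+'.png', cv2.cvtColor(d['img'],cv2.COLOR_RGB2BGR))
    return d
def ray(d,u,v):
    K=np.array(d['camera_matrix']); k=d['k1']
    p=np.array([(u-K[0,2])/K[0,0],(v-K[1,2])/K[1,1]]); q=p.copy()
    for _ in range(30): q=p/(1+k*(q@q))
    T=np.array(d['pose']); r=T[:3,:3]@np.array([q[0],q[1],1]); return T[:3,3],r/np.linalg.norm(r)
def onz(d,u,v,z):
    o,r=ray(d,u,v); return o+r*(z-o[2])/r[2]
def proj(d,P):
    T=np.array(d['pose']); c=T[:3,:3].T@(np.array(P)-T[:3,3]); q=c[:2]/c[2]; q=q*(1+d['k1']*(q@q)); K=np.array(d['camera_matrix'])
    return np.array([K[0,0]*q[0]+K[0,2],K[1,1]*q[1]+K[1,2]])
def tri(a,b):
    # list of (o,r)
    A=np.zeros((3,3));B=np.zeros(3)
    rs=[a,b]
    for o,r in rs:
        M=np.eye(3)-np.outer(r,r);A+=M;B+=M@o
    X=np.linalg.solve(A,B); gap=[np.linalg.norm((np.eye(3)-np.outer(r,r))@(X-o)) for o,r in rs]
    return X,gap
E
python3 - <<'E'
from h import *
np.set_printoptions(precision=4,suppress=True)
s=manip.state();print(s)
for n in ['scene','top','wrist']:
    d=cap(n,n+'0');print(n,d['pose'],d['camera_matrix'],d['k1'])
E
```

```text
pics
{'time': 0.0, 'joints': array([-76.1753,  23.9471,  -0.5905,  92.4868,   0.2691,  63.6375,
        -3.0364]), 'qd': array([-0.0469,  0.0189, -0.1339, -0.0008, -0.0342, -0.0256,  0.1038]), 'joint_torque': array([  0.0013, -85.1255,   0.6396, -42.5983,  -0.0487,   0.0189,
         0.0002]), 'position': array([0.1743, 0.5998, 0.2298]), 'ee_rot': array([-179.9302,    0.005 ,  163.7984]), 'wrist_force': array([-0.0156, -0.3334,  0.1263]), 'torque': array([-0.0151, -0.0702, -0.0163]), 'grip_width': 1.0004576937811922}
scene [[ 0.8129  0.3911 -0.4316  0.9053]
 [ 0.5823 -0.5276  0.6185 -0.4818]
 [ 0.0142 -0.7541 -0.6566  0.6404]
 [ 0.      0.      0.      1.    ]] [[412.5808   0.     283.0382]
 [  0.     412.5808 208.499 ]
 [  0.       0.       1.    ]] -0.08384714146673147
top [[-0.0081 -0.9927  0.1205  0.4369]
 [-0.9999  0.0092  0.0078  0.0159]
 [-0.0089 -0.1205 -0.9927  1.1557]
 [ 0.      0.      0.      1.    ]] [[414.3571   0.     274.8852]
 [  0.     414.3571 207.6343]
 [  0.       0.       1.    ]] 0.008415812078130778
wrist [[ 0.2796  0.934   0.2223  0.1098]
 [ 0.9601 -0.2719 -0.0655  0.6182]
 [-0.0007  0.2317 -0.9728  0.3846]
 [ 0.      0.      0.      1.    ]] [[347.0444   0.     274.8225]
 [  0.     347.0444 212.5899]
 [  0.       0.       1.    ]] 0.020228385152378958
```

View pics/scene0.png

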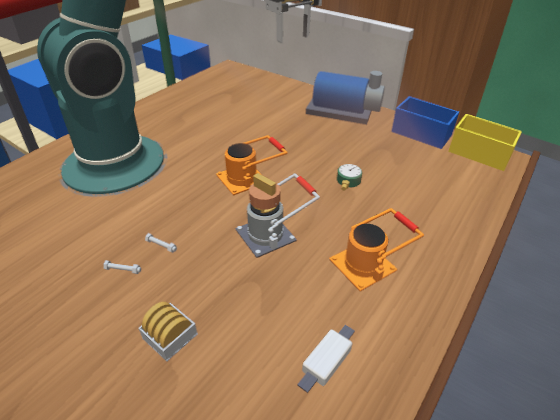

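View pics/top0.png

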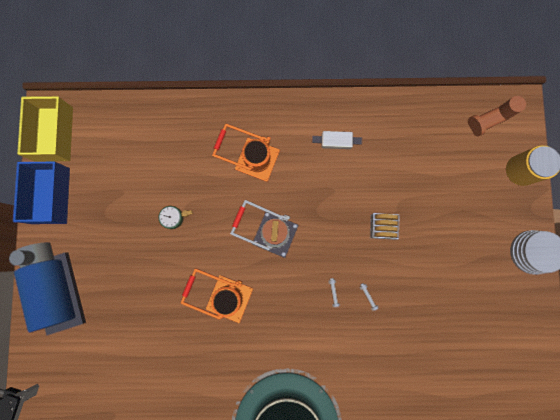

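View pics/wrist0.png

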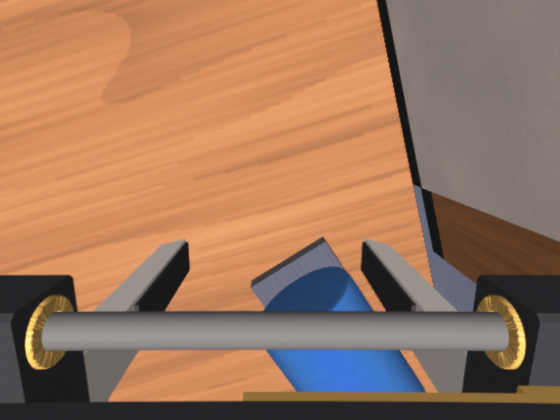

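Three canister shapes are in the top view: orange at (256,152), grey at (275,232) and orange at (226,301). The grey one has a brass neck and a copper cap with a brass wing, so it fits the description. I'll confirm it in an enlarged crop.

Run:
```python
from h import *
t=cv2.imread('pics/top0.png'); s=cv2.imread('pics/scene0.png')
a=cv2.resize(t[190:270,220:310],None,fx=6,fy=6,interpolation=cv2.INTER_CUBIC)[:480,:540]
b=cv2.resize(s[160:260,225:330],None,fx=4.8,fy=4.8,interpolation=cv2.INTER_CUBIC)
cv2.imwrite('pics/crop_a.png',a);cv2.imwrite('pics/crop_b.png',b)
```

```text
(no output)
```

View pics/crop_a.png

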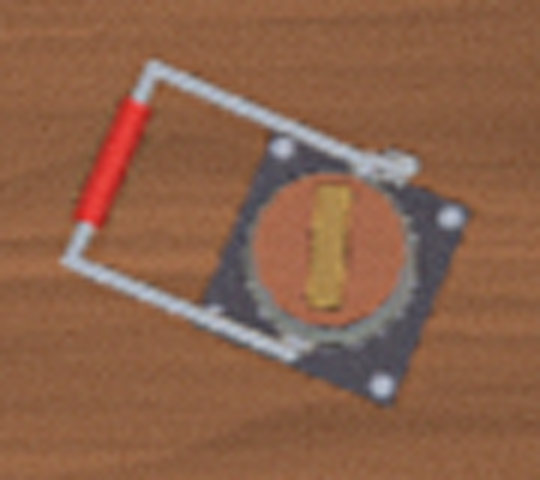

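View pics/crop_b.png

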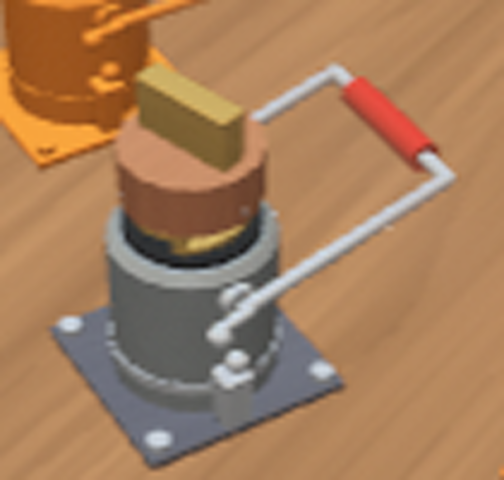

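The crop confirms it: grey canister, dark foot, copper cap and brass wing, with its own red-sleeved handle. The orange pair have open tops. Next come rough measurements from the two fixed views.

```bash
cat >> h.py <<'E'
def blob(img,lo,hi,roi,big=True):
    hsv=cv2.cvtColor(img,cv2.COLOR_RGB2HSV); m=cv2.inRange(hsv,np.array(lo),np.array(hi))
    x0,y0,x1,y1=roi; mm=np.zeros_like(m); mm[y0:y1,x0:x1]=m[y0:y1,x0:x1]
    n,l,st,c=cv2.connectedComponentsWithStats(mm)
    if n<2: return None,None,mm
    i=1+np.argmax(st[1:,4]); return c[i],st[i],(l==i).astype(np.uint8)*255
E
python3 - <<'E'
from h import *
np.set_printoptions(precision=4,suppress=True)
t=cap('top');s=cap('scene')
for n,d,pts in (('top',t,[(275,232),(275,240),(290,232),(238,217)]),('scene',s,[(264,185),(252,192),(306,185)])):
    hsv=cv2.cvtColor(d['img'],cv2.COLOR_RGB2HSV)
    print(n,[hsv[v,u].tolist() for u,v in pts])
ct,st,_=blob(t['img'],(0,180,150),(6,255,255),(225,190,260,250)); cs,ss,_=blob(s['img'],(0,180,120),(6,255,255),(285,160,330,210))
print('red',ct,st,cs,ss, tri(ray(t,*ct),ray(s,*cs)))
bt,st,_=blob(t['img'],(15,90,80),(30,255,255),(258,215,295,250)); bs,ss,_=blob(s['img'],(18,90,60),(32,255,255),(240,165,285,200))
print('wing',bt,st,bs,ss, tri(ray(t,*bt),ray(s,*bs)), onz(t,*bt,.155))
E
```

```text
top [[18, 139, 169], [19, 140, 168], [138, 31, 82], [1, 193, 227]]
scene [[18, 151, 127], [12, 119, 202], [3, 182, 225]]
red [238.1845 216.7961] [232 207  13  21 103] [305.0494 183.4815] [297 176  17  16  81] (array([0.5422, 0.1183, 0.1031]), [np.float64(0.0002916565940409739), np.float64(0.0002916565940411316)])
wing [274.3772 230.6579] [271 221   8  21 114] [264.1595 183.4618] [254 173  22  22 301] (array([0.5036, 0.026 , 0.1423]), [np.float64(0.0005779962218362091), np.float64(0.0005779962218362801)]) [0.5024 0.0255 0.155 ]
```

The grey canister is at about (0.503, 0.026), wing at 142 mm, and the handle angle is about 0.32 rad. I'll move above it with the wrist camera.

Emit:
drive_tool(plan=[[[-0.04,-0.04,-0.05],9,0.094],[[-0.09,-0.09,-0.08],18,0.094],[[-0.14,-0.14,-0.08],27,0.094],[[-0.19,-0.18,-0.08],36,0.094],[[-0.24,-0.23,-0.08],45,0.094],[[-0.29,-0.28,-0.08],54,0.094],[[-0.34,-0.33,-0.08],63,0.094],[[-0.38,-0.37,-0.08],72,0.094],[[-0.43,-0.415,-0.08],80,0.094],[[-0.476,-0.459,-0.08],85,0.094]], force=15)

```text
time: 1.5
position: [0.4744, 0.0753, 0.3107]
ee_rot: [180.0, -0.0, 78.6]
wrist_force: [0.2, 1.7, -0.9]
grip_width: 1.0
```

Emit:
drive_tool(plan=[[[-0.01,0.01,0.0],10,0.06],[[-0.02,0.02,0.0],20,0.06],[[-0.03,0.03,0.01],30,0.06],[[-0.042,0.038,0.02],40,0.06],[[-0.042,0.038,0.03],50,0.06],[[-0.042,0.038,0.03],60,0.06],[[-0.042,0.038,0.03],70,0.06],[[-0.042,0.038,0.03],80,0.06],[[-0.042,0.038,0.03],85,0.06],[[-0.042,0.038,0.03],85,0.06]])

```text
time: 2.75
position: [0.5033, 0.0267, 0.2807]
ee_rot: [-180.0, -0.0, -6.4]
wrist_force: [0.4, -0.1, -1.2]
grip_width: 0.643
```

Run:
```python
from h import *
np.set_printoptions(precision=4,suppress=True)
s=manip.state();print(s['position'],s['ee_rot'],s['joints'],s['wrist_force'])
d=cap('wrist','w1');print(d['pose'])
```

```text
[0.5033 0.0267 0.2807] [-179.9928   -0.0298   -6.3572] [-45.9071  10.7436  44.8657 107.0634  -8.3143  65.4761 -94.438 ] [ 0.4318 -0.0586 -1.2248]
[[-0.1113 -0.9671 -0.2287  0.5689]
 [-0.9938  0.1083  0.026   0.0189]
 [-0.0004  0.2302 -0.9731  0.4355]
 [ 0.      0.      0.      1.    ]]
```

View pics/w1.png

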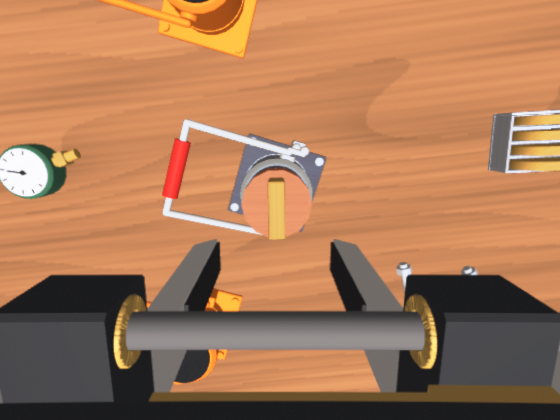

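The view shows the wing at about (277,210), the cap centred at (277,200) and the sleeve at (176,168). I'll measure all three.

```bash
cat > m.py <<'E'
from h import *
np.set_printoptions(precision=4,suppress=True)
def copper_circle(d,roi,z):
    hsv=cv2.cvtColor(d['img'],cv2.COLOR_RGB2HSV)
def meas(d,tag,croi):
    c,st,m=blob(d['img'],(16,120,120),(30,255,255),croi)
    print('wing',c,st)
    cnt=max(cv2.findContours(m,0,2)[0],key=cv2.contourArea); box=cv2.boxPoints(cv2.minAreaRect(cnt)); print(box.tolist())
    vis=cv2.cvtColor(d['img'],cv2.COLOR_RGB2BGR).copy(); cv2.drawContours(vis,[cnt],-1,(255,0,0),1)
    x0,y0,x1,y1=croi
    cv2.imwrite('pics/%s.png'%tag,cv2.resize(vis[y0:y1,x0:x1],None,fx=4,fy=4,interpolation=cv2.INTER_NEAREST))
    return c,box
E
python3 - <<'E'
from m import *
d=cap('wrist')
h=cv2.cvtColor(d['img'],cv2.COLOR_RGB2HSV)
for p in [(277,190),(277,230),(277,237),(268,210),(287,210),(255,200),(300,200),(277,170),(176,168)]: print(p,h[p[1],p[0]])
c,b=meas(d,'w1c',(200,120,350,260))
rc,rs,_=blob(d['img'],(0,180,100),(6,255,255),(150,125,200,210)); print(rc,rs)
np.save('w1_rc.npy',np.hstack([np.r_[ray(d,*rc)],np.r_[ray(d,*c)]]))
for z in(.142,.155):print(onz(d,*c,z))
print(onz(d,*rc,.103))
E
```

```text
(277, 190) [ 21 143 239]
(277, 230) [ 20 144 236]
(277, 237) [ 20 144 236]
(268, 210) [ 14 152 222]
(287, 210) [ 10 135 238]
(255, 200) [ 10 136 234]
(300, 200) [ 10 135 234]
(277, 170) [  9 146 178]
(176, 168) [  1 188 255]
wing [276.334  209.6387] [268 180  17  60 955]
[[268.0, 239.0], [268.0, 180.0], [284.0, 180.0], [284.0, 239.0]]
[175.6645 168.3939] [162 138  28  61 924]
[0.5024 0.0252 0.142 ]
[0.5054 0.0249 0.155 ]
[0.5442 0.1171 0.103 ]
```

View pics/w1c.png

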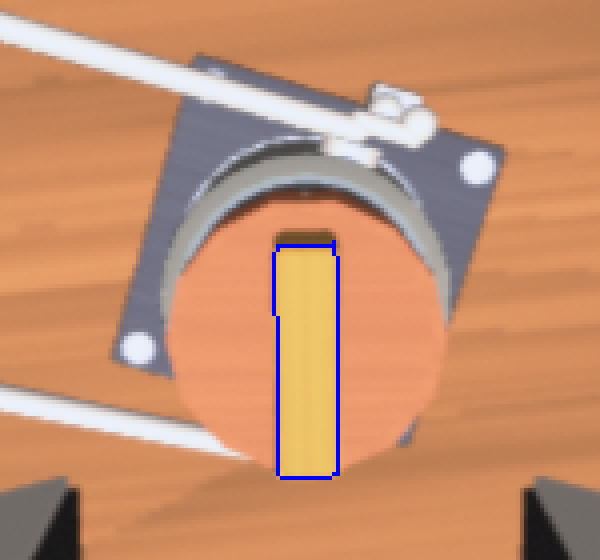

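Emit:
drive_tool(plan=[[[0,0,0.02],0,0.06],[[0,0,0.04],0,0.06],[[0,0,0.06],0,0.06],[[0,0,0.07],0,0.06],[[0,0,0.075],0,0.06],[[0,0,0.075],0,0.06],[[0,0,0.075],0,0.06],[[0,0,0.075],0,0.06],[[0,0,0.075],0,0.06],[[0,0,0.075],0,0.06]])

```text
time: 4.1
position: [0.5034, 0.0267, 0.2058]
ee_rot: [-180.0, -0.0, -6.3]
wrist_force: [-0.0, 0.4, 0.4]
grip_width: 0.636
```

Run:
```python
from m import *
d=cap('wrist','w2')
c,b=meas(d,'w2c',(190,140,360,290))
w=np.load('w1_rc.npy')
print('wingtop tri',tri((w[0,3:] if 0 else w.reshape(2,6)[0][3:],w.reshape(2,6)[1][3:]),ray(d,*c)))
for z in(.142,.155):print(onz(d,*c,z))
rc,rs,_=blob(d['img'],(0,180,100),(6,255,255),(60,60,200,250)); print(rc,rs)
r=w.reshape(2,6)
print('sleeve tri',tri((r[0][:3],r[1][:3]),ray(d,*rc)))
s=manip.state();print(s['position'],s['ee_rot'],s['joints'])
```

```text
wing [276.8055 236.4784] [ 266  198   23   78 1645]
[[265.5260314941406, 198.2967071533203], [286.9707946777344, 197.9859161376953], [288.0856628417969, 274.91180419921875], [266.6408996582031, 275.22259521484375]]
wingtop tri (array([-0.7734,  0.2452, -4.0142]), [np.float64(0.10146510948696524), np.float64(0.10146510948696527)])
[0.5015 0.0253 0.142 ]
[0.5055 0.0249 0.155 ]
[148.1298 179.1129] [ 131  141   36   77 1533]
sleeve tri (array([0.5718, 0.0068, 0.4301]), [np.float64(0.013628630750599995), np.float64(0.013628630750600026)])
[0.5034 0.0267 0.2058] [-179.9876   -0.0368   -6.2576] [-43.1255  16.4298  43.2406 112.0677 -13.4443  56.5064 -89.8252]
```

View pics/w2.png

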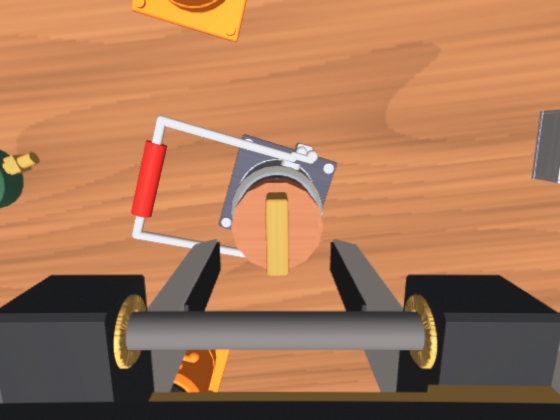

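Run:
```python
from m import *
d=cap('wrist'); r=np.load('w1_rc.npy').reshape(2,6)
print('wingtop',tri((r[1][:3],r[1][3:]),ray(d,276.8,236.5)))
print('sleeve',tri((r[0][:3],r[0][3:]),ray(d,148.13,179.1)))
# cap disc centre at z .129 from copper+wing mask
hsv=cv2.cvtColor(d['img'],cv2.COLOR_RGB2HSV)
m=cv2.inRange(hsv,(7,120,200),(30,160,255)); mm=np.zeros_like(m); mm[140:290,215:340]=m[140:290,215:340]
cv2.imwrite('pics/mm.png',mm)
# per-row extents of the disc
for v in (205,215,225,235,245): 
    u=np.where(mm[v])[0]; print(v,u.min() if len(u) else None,u.max() if len(u) else None)
X=np.array([0.5055,0.0249]);P=np.array([0.5034,0.0267]);y=np.radians(-6.26)
D=X-P; print('dx,dy tool',D@[np.cos(y),np.sin(y)],D@[np.sin(y),-np.cos(y)])
# wing direction
a=onz(d,276.25,198.1,.155);b=onz(d,277.36,275.06,.155);e=b-a;print(a,b,np.linalg.norm(e),np.degrees(np.arctan2(e[1],e[0])))
```

```text
wingtop (array([0.5051, 0.0249, 0.154 ]), [np.float64(3.5824065135632168e-06), np.float64(3.5824065135722678e-06)])
sleeve (array([0.5439, 0.1184, 0.0986]), [np.float64(4.727258724273521e-05), np.float64(4.727258724298049e-05)])
205 215 339
215 215 339
225 215 339
235 215 339
245 227 329
dx,dy tool 0.002283751040434925 0.001560282405628023
[0.5295 0.0226 0.155 ] [0.48   0.0273 0.155 ] 0.04975919542489834 174.57320770087037
```

The wing top is at z=0.154 by two-view measurement (the text implies 0.155). The wing is 49.8 mm long at yaw −5.4°, and the centre is near (0.505, 0.025). I'll descend with the fingertips about 4 mm above the cap face and close gently to check centring.

Emit:
drive_tool(plan=[[[0.002,0.0014,0.0],-1,0.04],[[0.002,0.0014,0.015],-1,0.036],[[0.002,0.0014,0.03],-1,0.03],[[0.002,0.0014,0.04],-1,0.03],[[0.002,0.0014,0.048],-1,0.03],[[0.002,0.0014,0.048],-1,0.03],[[0.002,0.0014,0.048],-1,0.018],[[0.002,0.0014,0.048],-1,0.018],[[0.002,0.0014,0.048],-1,0.018],[[0.002,0.0014,0.048],-1,0.018]], force=3)

```text
time: 5.45
position: [0.5053, 0.0251, 0.1579]
ee_rot: [-180.0, -0.0, -5.3]
wrist_force: [0.3, -0.4, 0.1]
grip_width: 0.193
```

Run:
```python
from m import *
s=manip.state();print(s['position'],s['ee_rot'],s['wrist_force'],s['torque'],s['grip_width']*.094,s['joints'])
d=cap('wrist','w3')
```

```text
[0.5053 0.0251 0.1579] [-179.9817   -0.0448   -5.2538] [ 0.2598 -0.4118  0.0971] [-0.0026  0.1158  0.0685] 0.018106839605980217 [-40.3282  20.7703  41.0338 114.3165 -17.4501  50.9964 -85.2651]
```

View pics/w3.png

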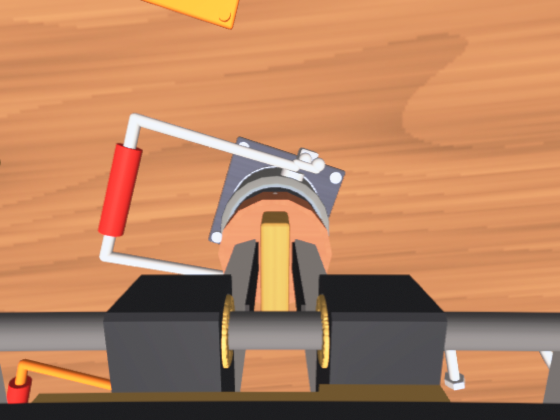

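Emit:
drive_tool(plan=[[[0,0,0],0,0.0163],[[0,0,0],-5,0.0163],[[0,0,0],-10,0.0163],[[0,0,0],-15,0.0163],[[0,0,0],-20,0.0163],[[0,0,0],-25,0.0163],[[0,0,0],-30,0.0163],[[0,0,0],-35,0.0163],[[0,0,0],-40,0.0163],[[0,0,0],-40,0.0163]], force=3)

```text
time: 6.75
position: [0.5054, 0.0251, 0.1579]
ee_rot: [180.0, -0.1, 34.7]
wrist_force: [-1.3, 1.1, 1.1]
grip_width: 0.174
```

```bash
cat > st.py <<'E'
from m import *
import sys
s=manip.state();print(s['time'],s['position'],s['ee_rot'],'F',s['wrist_force'],'T',s['torque'],'g',s['grip_width']*94,'j',s['joints'])
d=cap('wrist',sys.argv[1])
if len(sys.argv)>2:cap('scene',sys.argv[1]+'s')
E
python3 st.py w4 s
python3 - <<'E'
import cv2
s=cv2.imread('pics/w4s.png');w=cv2.imread('pics/w4.png')
import numpy as np
a=cv2.resize(s[150:260,220:330],(400,400),interpolation=cv2.INTER_CUBIC);b=w[130:330,180:380];b=cv2.resize(b,(400,400))
cv2.imwrite('pics/w4c.png',np.hstack([a,b]))
E
```

```text
6.75 [0.5054 0.0251 0.1579] [179.9943  -0.0564  34.7089] F [-1.3215  1.0825  1.0678] T [ 0.1705  0.2116 -0.0682] g 16.382330876773626 j [-33.32    19.0048  32.1838 114.1194 -13.0585  50.317  -49.4414]
```

View pics/w4c.png

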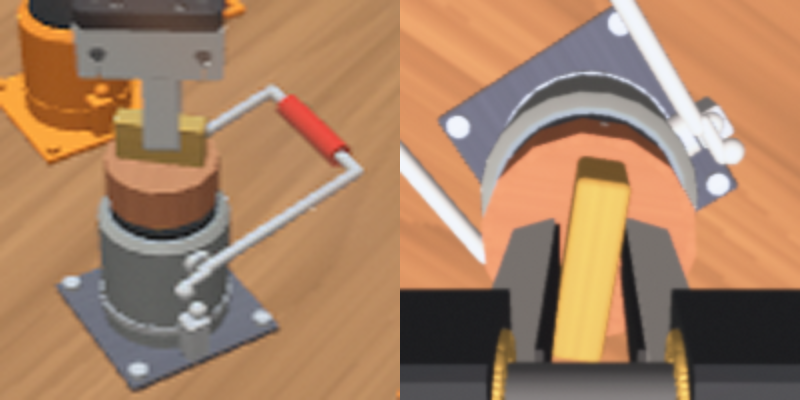

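```bash
cat > cmpz.py <<'E'
import sys
from m import *
a=cv2.imread('pics/scene0.png');b=cv2.imread('pics/'+sys.argv[1])
o=[]
for i in (a,b):
    o.append(cv2.resize(i[155:225,235:300],None,fx=6,fy=6,interpolation=cv2.INTER_CUBIC))
    hsv=cv2.cvtColor(i,cv2.COLOR_BGR2HSV); m=cv2.inRange(hsv,(0,90,60),(13,200,235))
    for u in (255,259,264,268,272):
        print(u,np.where(m[180:225,u])[0]+180)
cv2.imwrite('pics/cmp.png',np.hstack(o))
E
python3 cmpz.py w4s.png
```

```text
255 [187 188 189 190 191 192 193 194 195 196 197 198 199 200 201 202 203 204
 205 206]
259 [189 190 191 192 193 194 195 196 197 198 199 200 201 202 203 204 205 206
 207 208]
264 [192 193 194 195 196 197 198 199 200 201 202 203 204 205 206 207 208]
268 [194 195 196 197 198 199 200 201 202 203 204 205 206 207 208]
272 [196 197 198 199 200 201 202 203 204 205 206 207]
255 [194 195 196 197 198 199 200 201 202 203 204 205 206 207 208 209 210]
259 [194 195 196 197 198 199 200 201 202 203 204 205 206 207 208 209 210 211]
264 [195 196 197 198 199 200 201 202 203 204 205 206 207 208 209 210 211 212]
268 [195 196 197 198 199 200 201 202 203 204 205 206 207 208 209 210 211 212]
272 [196 197 198 199 200 201 202 203 204 205 206 207 208 209 210]
```

View pics/cmp.png

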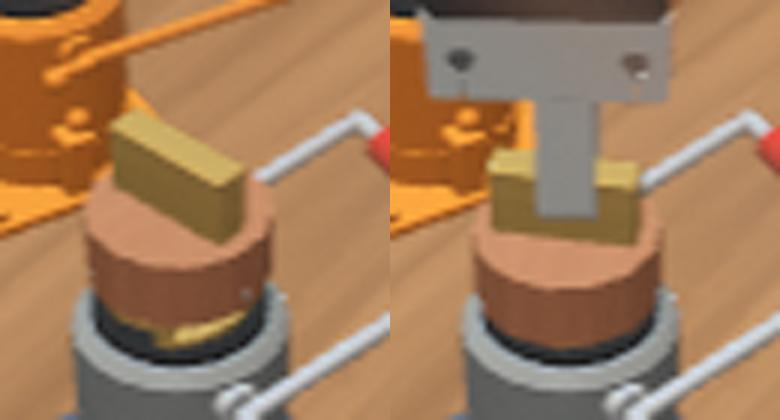

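Run:
```python
from m import *
d=cap('scene')
for z in (.103,.095): print(proj(d,[.505,.025,z]))
w=cap('wrist'); c,b=meas(w,'w4w',(180,130,380,310))
# wing width at far end: use known 14 mm
hsv=cv2.cvtColor(w['img'],cv2.COLOR_RGB2HSV); m=cv2.inRange(hsv,(16,120,190),(30,255,255))
for v in (235,245,255):
    u=np.where(m[v,240:330])[0]+240
    for z in (.155,.146): print(v,u.min(),u.max()+1,z,np.linalg.norm(onz(w,u.min(),v,z)-onz(w,u.max()+1,v,z))*np.cos(np.radians(8)))
```

```text
[264.4221 199.311 ]
[264.482  202.3151]
wing [274.5677 263.0429] [ 256  212   39   98 2445]
[[253.8179473876953, 307.5653381347656], [268.7560119628906, 211.96188354492188], [296.332763671875, 216.27072143554688], [281.3946838378906, 311.8741760253906]]
235 266 293 0.155 0.012674005667938857
235 266 293 0.146 0.013397414017426258
245 265 292 0.155 0.012761016409937015
245 265 292 0.146 0.013489391168538242
255 263 290 0.155 0.012848773778083014
255 263 290 0.146 0.013582157561810807
```

View pics/w4w.png

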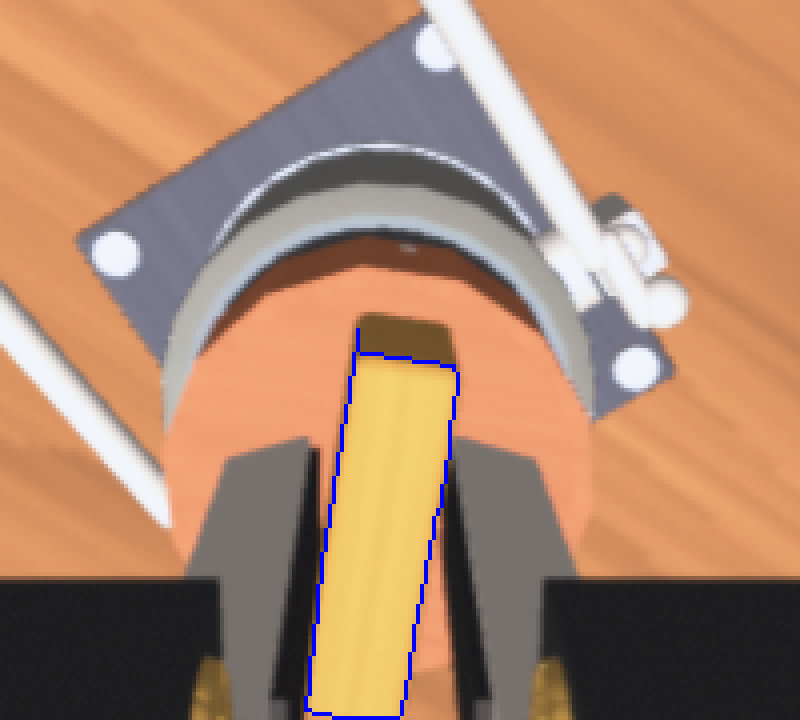

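The cap bottom moved down 3–4 px in the scene view, where 8 mm should give 3.0 px. The brass thread below it has also disappeared, so the cap has dropped in after a wing turn of about 33°. Next: lower the tool 8 mm, remove most of the slack and screw clockwise.

Emit:
drive_tool(plan=[[[0,0,0.003],4,0.0163],[[0,0,0.006],8,0.0163],[[0,0,0.008],8,0.0152],[[0,0,0.008],8,0.0152],[[0,0,0.008],16,0.0152],[[0,0,0.008],25,0.0152],[[0,0,0.008],34,0.0152],[[0,0,0.008],43,0.0152],[[0,0,0.008],52,0.0152],[[0,0,0.008],52,0.0152]], force=20)

```text
time: 8.2
position: [0.5053, 0.0252, 0.1499]
ee_rot: [-180.0, -0.0, -17.2]
wrist_force: [-0.3, 0.1, 0.0]
grip_width: 0.158
```

```bash
python3 st.py w5 s; python3 cmpz.py w5s.png | tail -5
python3 - <<'E'
import cv2,numpy as np
a=cv2.imread('pics/cmp.png');w=cv2.imread('pics/w5.png')[130:330,180:380]
cv2.imwrite('pics/w5c.png',np.hstack([a[:,390:],cv2.resize(w,(400,420))]))
E
```

```text
8.2 [0.5053 0.0252 0.1499] [-179.9929   -0.0414  -17.2413] F [-0.32    0.0684  0.0359] T [-0.0212  0.1316 -0.0048] g 14.898404880802806 j [-42.141   22.2648  43.5415 114.7281 -19.7863  50.4204 -95.1521]
259 [194 195 196 197 198 199 200 201 202 203 204 205 206 207 208 209 210 211
 212]
264 [197 198 199 200 201 202 203 204 205 206 207 208 209 210 211 212 213]
268 [200 201 202 203 204 205 206 207 208 209 210 211 212]
272 [200 201 202 203 204 205 206 207 208 209 210 211]
```

View pics/w5c.png

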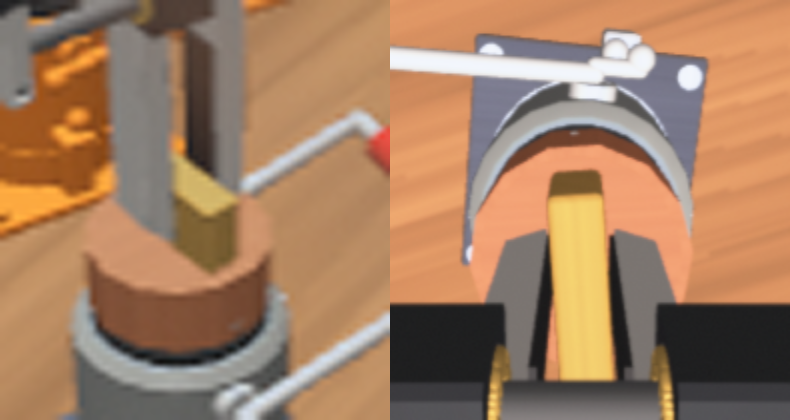

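The cap is following and going down, with no resistance. I'll carry on clockwise.

Emit:
drive_tool(plan=[[[0,0,0.0],6,0.0152],[[0,0,0.001],12,0.0152],[[0,0,0.001],18,0.0152],[[0,0,0.002],24,0.0152],[[0,0,0.002],30,0.0152],[[0,0,0.002],35,0.0152],[[0,0,0.002],40,0.0152],[[0,0,0.002],44,0.0152],[[0,0,0.002],44,0.0152],[[0,0,0.002],44,0.0152]], force=20)

```text
time: 9.55
position: [0.5055, 0.025, 0.148]
ee_rot: [-179.9, -0.0, -60.9]
wrist_force: [-0.1, -2.9, -0.3]
grip_width: 0.169
```

```bash
python3 st.py w6 s; python3 cmpz.py w6s.png | tail -5
python3 - <<'E'
import cv2,numpy as np
a=cv2.imread('pics/cmp.png');w=cv2.imread('pics/w6.png')[130:330,180:380]
cv2.imwrite('pics/w6c.png',np.hstack([a[:,390:],cv2.resize(w,(400,420))]))
E
```

```text
9.55 [0.5055 0.025  0.148 ] [-179.9491   -0.0305  -60.9127] F [-0.0506 -2.8882 -0.2603] T [-0.7193  0.0256  0.4807] g 15.85253189652545 j [ -49.6004   26.1628   54.015   114.9954  -26.8971   52.0592 -132.1876]
 212 213]
264 [202 203 204 205 206 207 208 209 210 211 212 213 214]
268 [202 203 204 205 206 207 208 209 210 211 212 213]
272 [193 194 195 196 197 198 199 200 201 202 203 204 205 206 207 208 209 210
 211 212]
```

View pics/w6c.png

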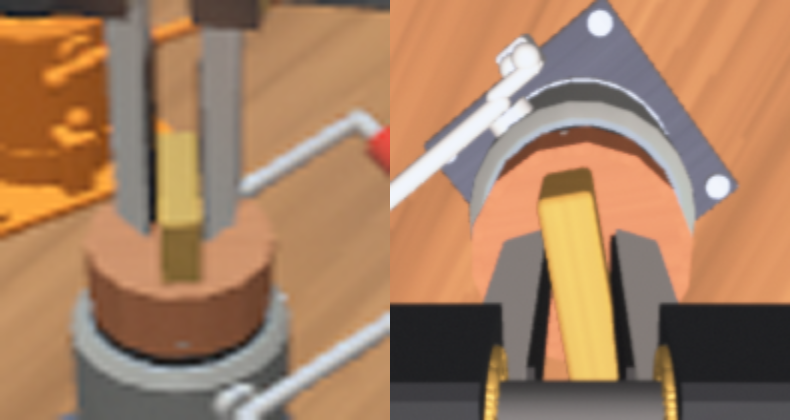

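The torque rose to 0.48 N·m and the fingers were pushed apart after about 1.4–1.5 rad clockwise, so the cap is at its hard stop. I'll open, rise, and check the height from above.

Emit:
drive_tool(plan=[[[0,0,0],0,0.03],[[0,0,0],-3,0.04],[[0,0,0],-3,0.05],[[0,0,-0.02],-3,0.06],[[0,0,-0.05],-3,0.06],[[0,0,-0.06],-3,0.06],[[0,0,-0.06],-3,0.06],[[0,0,-0.06],-3,0.06],[[0,0,-0.06],-3,0.06],[[0,0,-0.06],-3,0.06]], force=20)

```text
time: 10.9
position: [0.5052, 0.0249, 0.2077]
ee_rot: [-180.0, -0.0, -58.0]
wrist_force: [-0.0, 0.7, -0.2]
grip_width: 0.637
```

```bash
python3 st.py w7 s; python3 cmpz.py w7s.png | tail -5
python3 - <<'E'
from m import *
d=cap('wrist'); c,b=meas(d,'w7c',(200,130,360,300))
np.save('w7.npy',np.r_[ray(d,*c)])
rc,rs,_=blob(d['img'],(0,180,100),(6,255,255),(0,0,300,300)); print('red',rc,rs)
np.save('w7r.npy',np.r_[ray(d,*rc)])
print(onz(d,*c,.142))
E
```

```text
10.9 [0.5052 0.0249 0.2077] [-179.9879   -0.0296  -57.9996] F [-0.0298  0.7475 -0.175 ] T [0.0561 0.0918 0.0191] g 59.89613190306969 j [ -53.6347   20.7956   57.8467  111.9736  -20.6674   58.3007 -134.3481]
 203 204 205 206 207 208 209 210 211 212 213]
264 [203 204 205 206 207 208 209 210 211 212 213 214]
268 [202 203 204 205 206 207 208 209 210 211 212 213]
272 [186 187 188 189 190 191 192 193 194 195 196 197 198 199 200 201 202 203
 204 205 206 207 208 209 210 211 212 213]
wing [274.8045 232.1647] [ 260  194   30   76 1463]
[[258.9216613769531, 197.1702880859375], [279.4108581542969, 193.93515014648438], [290.8675842285156, 266.49462890625], [270.3783874511719, 269.7297668457031]]
red [159.7685 270.5978] [146 256  27  31 445]
[0.5055 0.0238 0.142 ]
```

View pics/w7.png

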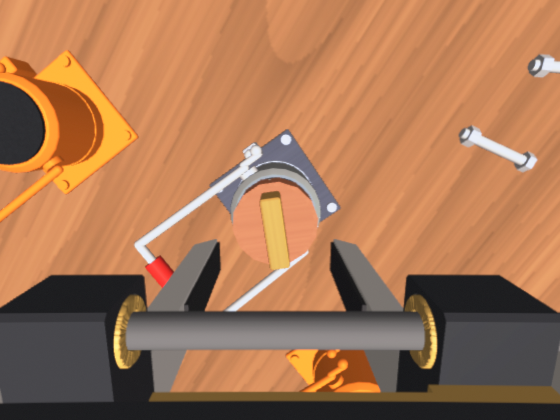

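View pics/w7c.png

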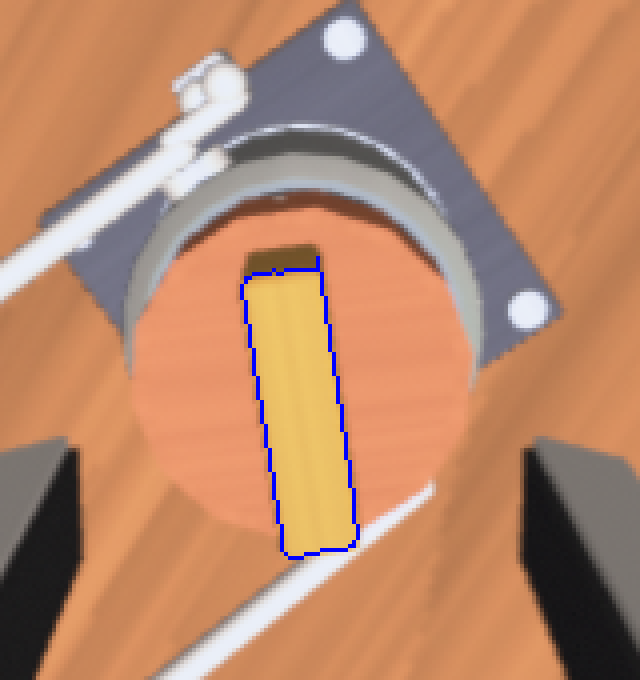

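Emit:
drive_tool(plan=[[[0,0,-0.02],0,0.06],[[-0.01,-0.015,-0.03],-5,0.06],[[-0.02,-0.03,-0.03],-12,0.06],[[-0.03,-0.045,-0.03],-20,0.06],[[-0.04,-0.055,-0.03],-28,0.06],[[-0.048,-0.065,-0.03],-35,0.06],[[-0.048,-0.065,-0.03],-35,0.06],[[-0.048,-0.065,-0.03],-35,0.06],[[-0.048,-0.065,-0.03],-35,0.06],[[-0.048,-0.065,-0.03],-35,0.06]])

```text
time: 12.3
position: [0.5349, 0.0998, 0.2379]
ee_rot: [-180.0, -0.0, -23.1]
wrist_force: [0.3, 0.7, -0.2]
grip_width: 0.64
```

```bash
python3 st.py w8
python3 - <<'E'
from m import *
d=cap('wrist')
t=cap('top')
c,b=meas(d,'w8c',(280,130,560,400))
rc,rs,m=blob(d['img'],(0,180,100),(6,255,255),(100,50,400,400)); print('red',rc,rs)
cnt=max(cv2.findContours(m,0,2)[0],key=cv2.contourArea); print(cv2.minAreaRect(cnt))
r=np.load('w7.npy').reshape(-1); print('wing',tri((r[:3],r[3:]),ray(d,*c)))
ct,st,_=blob(t['img'],(0,180,150),(6,255,255),(225,190,260,250)); print(ct,st)
print('sleeve w8/top',tri(ray(t,*ct),ray(d,*rc)))
w=np.load('w1_rc.npy').reshape(2,6)
print('sleeve w8/w1',tri((w[0][:3],w[0][3:]),ray(d,*rc)))
for z in (.098,.102): print(onz(d,*rc,z))
E
```

```text
12.3 [0.5349 0.0998 0.2379] [-179.9857   -0.0489  -23.0578] F [ 0.2529  0.7    -0.231 ] T [0.0273 0.2191 0.0126] g 60.16140997421173 j [ -52.8876   20.331    48.6622  104.8598  -17.1044   62.4143 -111.0206]
wing [382.3262 218.5248] [ 359  187   48   64 1208]
[[357.0294189453125, 242.6176300048828], [391.441162109375, 185.2646942138672], [407.323486328125, 194.7941131591797], [372.9117431640625, 252.1470489501953]]
red [251.1689 207.7842] [ 243  176   17   65 1066]
((251.0, 207.99998474121094), (15.999998092651367, 63.99999237060547), 0.0)
wing (array([0.5049, 0.0245, 0.1395]), [np.float64(0.00016448760637052543), np.float64(0.00016448760637050838)])
None NoneTraceback (most recent call last):
  File "<stdin>", line 9, in <module>
TypeError: Value after * must be an iterable, not NoneType
```

View pics/w8.png

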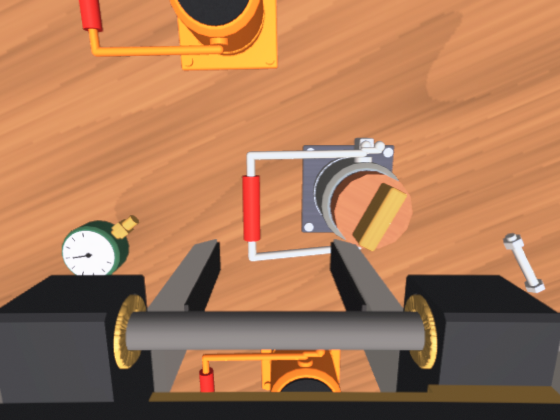

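The wing top measures 0.1395, close to the 0.142 expected for a closed cap and 14.5 mm below the first reading. The sleeve (251,208) lies along the tool's x.

Run:
```python
from m import *
d=cap('wrist'); rc=(251.1,207.9)
w=np.load('w1_rc.npy').reshape(2,6)
print('sleeve w8/w1',tri((w[0][:3],w[0][3:]),ray(d,*rc)))
s=manip.state();y=np.radians(s['ee_rot'][2])
for z in (.098,.102):
    X=onz(d,*rc,z); D=X-s['position']; print(X,'tool',D@[np.cos(y),np.sin(y),0],D@[np.sin(y),-np.cos(y),0],-D[2])
    H=X-[.505,.025,.07]; print(np.linalg.norm(H),np.degrees(np.arctan2(H[1],H[0])),np.arctan2(H[2],np.hypot(H[0],H[1])))
    # tool-frame of the canister axis
D=np.array([.505,.025,0])-s['position'];print('axis',D@[np.cos(y),np.sin(y),0],D@[np.sin(y),-np.cos(y),0])
```

```text
sleeve w8/w1 (array([0.544 , 0.118 , 0.0999]), [np.float64(6.998669203056159e-05), np.float64(6.998669203054863e-05)])
[0.5436 0.1184 0.098 ] tool 0.0007406597522302367 -0.0202053174870163 0.13987775486914966
0.10481004511180485 67.55927546218257 0.27043428847384726
[0.5443 0.1177 0.102 ] tool 0.0016288925987810573 -0.019921930121128764 0.13587775486914971
0.10567396787267533 67.05557832315256 0.30764830097172574
axis 0.0017457535120587765 0.0807904019414452
```

Emit:
drive_tool(plan=[[[0.001,-0.01,0.01],0,0.04],[[0.001,-0.02,0.02],0,0.04],[[0.001,-0.02,0.05],0,0.04],[[0.001,-0.02,0.08],0,0.04],[[0.001,-0.02,0.105],0,0.04],[[0.001,-0.02,0.12],0,0.04],[[0.001,-0.02,0.129],0,0.04],[[0.001,-0.02,0.129],0,0.03],[[0.001,-0.02,0.129],0,0.025],[[0.001,-0.02,0.129],0,0.025]], force=10)

```text
time: 13.75
position: [0.5441, 0.1182, 0.1095]
ee_rot: [-179.9, -0.1, -23.0]
wrist_force: [0.2, -0.4, -0.4]
grip_width: 0.271
```

```bash
python3 st.py w9 s
```

```text
13.75 [0.5441 0.1182 0.1095] [-179.9402   -0.0795  -23.0078] F [ 0.1599 -0.3931 -0.388 ] T [0.054  0.142  0.0379] g 25.43088083497807 j [ -47.4824   31.3442   41.5784  109.272   -27.0403   49.4266 -105.0105]
```

View pics/w9.png

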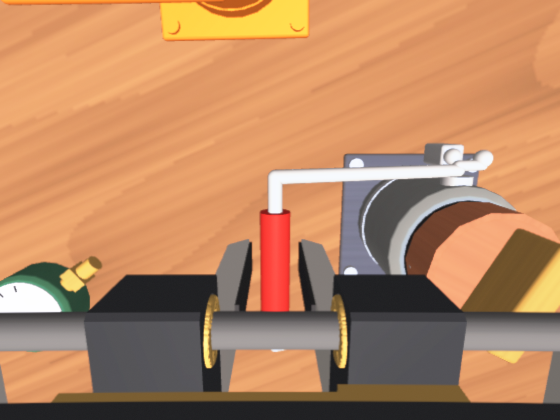

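View pics/w9s.png

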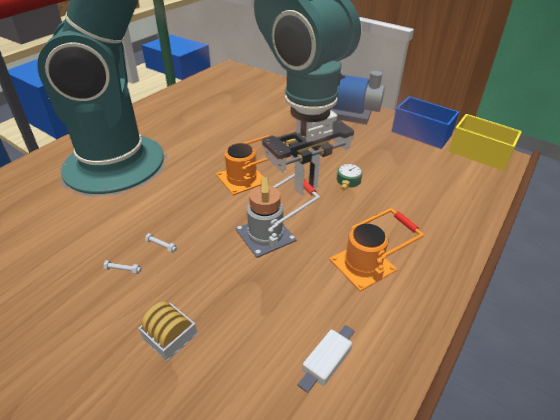

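Emit:
drive_tool(plan=[[[0,0,0],0,0.012],[[0,0,0],0,0.012],[[0,0,0],0,0.012],[[0,0.003,-0.008],0,0.012],[[0,0.0063,-0.016],0,0.012],[[0,0.01,-0.023],0,0.012],[[0,0.014,-0.03],0,0.012],[[0,0.019,-0.036],0,0.012],[[0,0.024,-0.042],0,0.012],[[0,0.024,-0.042],0,0.012]], force=25)

```text
time: 15.1
position: [0.5356, 0.098, 0.1527]
ee_rot: [-179.7, -0.1, -22.9]
wrist_force: [3.0, 11.3, 8.7]
grip_width: 0.152
```

```bash
python3 st.py w10 s
python3 - <<'E'
from m import *
w=cv2.imread('pics/w10.png');s=cv2.imread('pics/w10s.png')[130:260,220:350]
cv2.imwrite('pics/w10c.png',np.hstack([cv2.resize(s,(400,400)),cv2.resize(w,(400,400))]))
E
```

```text
15.1 [0.5356 0.098  0.1527] [-179.7155   -0.1381  -22.9301] F [ 2.9543 11.3008  8.6871] T [ 2.9617 -0.5437 -0.0598] g 14.28301674326226 j [ -48.6417   26.5867   44.6267  109.5262  -23.4163   52.9847 -105.6116]
```

View pics/w10c.png

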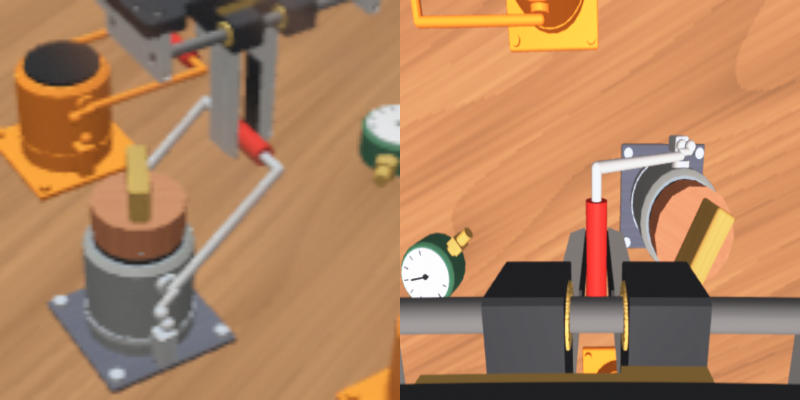

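The handle follows, with about 14 N radial from a ~2 mm radius mismatch. Starting the next plan from the measured pose removes that.

Emit:
drive_tool(plan=[[[0,0.0055,-0.0055],0,0.012],[[0,0.0115,-0.0107],0,0.012],[[0,0.018,-0.0153],0,0.012],[[0,0.0246,-0.0196],0,0.012],[[0,0.0315,-0.0232],0,0.012],[[0,0.0387,-0.0264],0,0.012],[[0,0.046,-0.0289],0,0.012],[[0,0.0538,-0.0309],0,0.012],[[0,0.064,-0.0327],0,0.012],[[0,0.072,-0.0333],0,0.012]], force=25)

```text
time: 16.45
position: [0.508, 0.0319, 0.1868]
ee_rot: [-179.6, -0.2, -22.9]
wrist_force: [-1.9, 4.5, 17.5]
grip_width: 0.157
```

```bash
python3 st.py w11 s
python3 - <<'E'
from m import *
w=cv2.imread('pics/w11.png');s=cv2.imread('pics/w11s.png')[130:260,220:350]
cv2.imwrite('pics/w11c.png',np.hstack([cv2.resize(s,(400,400)),cv2.resize(w,(400,400))]))
E
```

```text
16.45 [0.508  0.0319 0.1868] [-179.5936   -0.1803  -22.9103] F [-1.8513  4.4762 17.5416] T [1.5041 0.6104 0.0011] g 14.793622809170158 j [ -47.0301   20.0068   48.5478  112.8141  -18.6734   54.7693 -102.2224]
```

View pics/w11c.png

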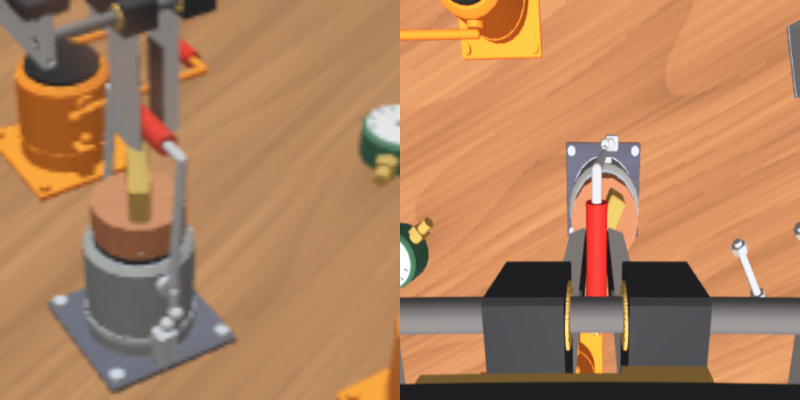

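Emit:
drive_tool(plan=[[[0,0.004,-0.0005],0,0.012],[[0,0.007,-0.001],0,0.012],[[0,0.008,-0.001],0,0.012],[[0,0.008,-0.001],0,0.012],[[0,0.008,-0.001],0,0.022],[[0,0.008,-0.001],0,0.03],[[0,0.008,-0.001],0,0.04],[[0,0.008,-0.001],0,0.05],[[0,0.008,-0.001],0,0.05],[[0,0.008,-0.001],0,0.05]], force=15)

```text
time: 17.8
position: [0.5045, 0.0237, 0.1876]
ee_rot: [-179.6, -0.2, -23.0]
wrist_force: [-0.1, -0.3, 0.3]
grip_width: 0.533
```

```bash
python3 st.py w12 s
```

```text
17.8 [0.5045 0.0237 0.1876] [-179.6324   -0.1689  -22.9737] F [-0.1441 -0.2632  0.2674] T [-0.0019  0.1935 -0.0283] g 50.06625761480793 j [ -46.6181   19.5217   48.8762  113.2688  -18.3048   54.7135 -101.6606]
```

View pics/w12.png

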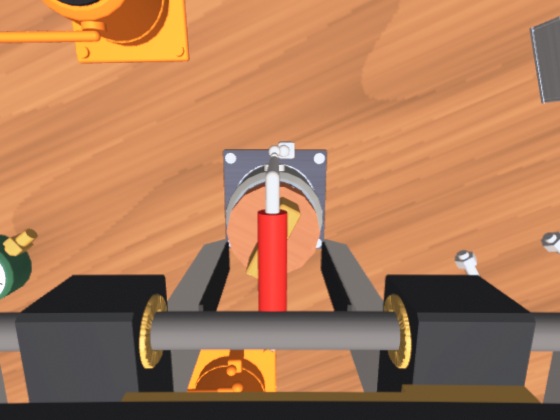

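Sleeve free at (272,258) between open jaws, and the handle stands upright. I'll rise straight up clear of it and check.

Emit:
drive_tool(plan=[[[0,0,-0.01],0,0.05],[[0,0,-0.03],0,0.05],[[0,0,-0.06],0,0.05],[[0,0,-0.09],0,0.05],[[0,0,-0.12],0,0.05],[[0,0,-0.13],0,0.05],[[0,0,-0.13],0,0.05],[[0,0,-0.13],0,0.05],[[0,0,-0.13],0,0.05],[[0,0,-0.13],0,0.05]])

```text
time: 19.15
position: [0.5038, 0.0231, 0.3172]
ee_rot: [-179.7, -0.1, -23.0]
wrist_force: [0.2, 0.1, -0.1]
grip_width: 0.534
```

```bash
python3 st.py w13 s
python3 - <<'E'
from m import *
d=cap('wrist');s=cap('scene')
rc,rs,m=blob(d['img'],(0,180,100),(6,255,255),(200,100,350,300))
rs_,q,_=blob(s['img'],(0,180,120),(6,255,255),(225,120,300,215)); print(rc,rs_,q)
X,g=tri(ray(d,*rc),ray(s,*rs_)); print('sleeve',X,g)
H=X-[.505,.025,.07]; u=np.array([np.cos(np.radians(67.2)),np.sin(np.radians(67.2))]); print('theta',np.arctan2(H[2],H[:2]@u))
a=cv2.resize(cv2.cvtColor(s['img'],cv2.COLOR_RGB2BGR)[130:260,220:350],(400,400)); b=cv2.resize(cv2.cvtColor(d['img'],cv2.COLOR_RGB2BGR)[100:300,180:380],(400,400))
cv2.imwrite('pics/fin.png',np.hstack([a,b]))
E
```

```text
19.15 [0.5038 0.0231 0.3172] [-179.6669   -0.148   -22.984 ] F [ 0.1761  0.1145 -0.0775] T [-0.0005  0.1163  0.0498] g 50.201984062512395 j [ -53.1507    9.4695   53.2975  104.4367   -8.3441   69.799  -110.3509]
[273.1897 209.1296] [263.1448 169.4   ] [255 160  19  21 145]
sleeve [0.5041 0.0246 0.1774] [np.float64(0.0003758326519807228), np.float64(0.00037583265198059336)]
theta 1.5773256637325879
```

View pics/fin.png

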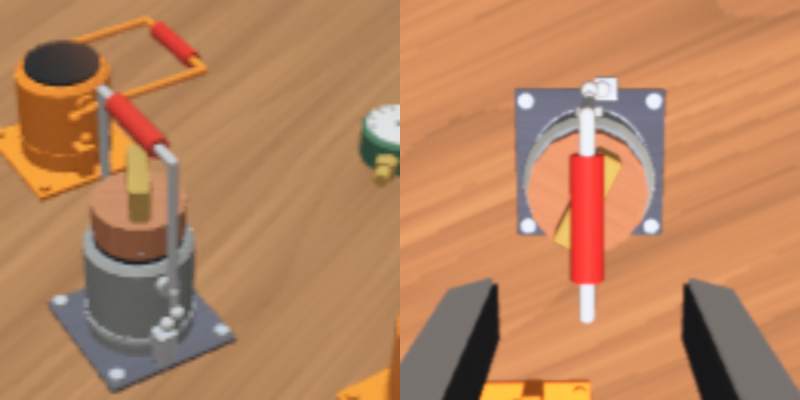

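View pics/w13s.png

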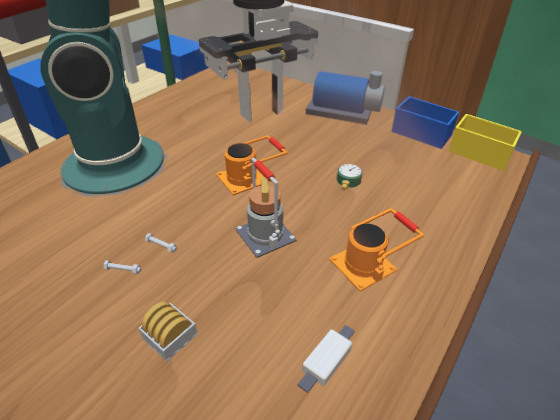

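The handle measures 1.577 rad with the sleeve at z=0.177. The cap is seated and the bystanders look unmoved.

Run:
```python
from m import *
print(manip.state()['qd']); print(manip.job_done())
```

```text
[-0.0551  0.0484  0.0358 -0.0926 -0.0334  0.0119 -0.0816]
the job is handed in; nothing more can be done
None
```

The cap is screwed home and the handle is upright, and I handed the job in at about 19 s; the system gave no verdict.

**What I did:**
- I turned the cap back about 33° with slack fingers until it dropped into the thread. I then screwed it clockwise about 1.4–1.5 rad to the hard stop, where torque rose to 0.48 N·m and the fingers were pushed apart.
- I gripped the red sleeve, swung the handle up its arc to the end stop, let go and rose clear.

**Last checks:**
- **Handle:** it measured 1.577 rad, with the sleeve at z = 0.177 m (0.175 m in the task text) and standing on its own.
- **Cap:** two wrist views gave a wing top of 139.5 mm, against 142 mm expected when home. The first reading before turning was 1 mm low (154 against 155 mm), so this is slightly off. The picture check isn't fine enough to confirm the last 1.2 mm, so "fully home" rests mainly on the stop torque.
- **Swing:** a hinge-position error of about 2 mm caused a radial force of about 14 N on the first part, and I corrected for it from the measured pose. A further vertical load of 17.5 N showed near the top of the swing. Both are below the limits.
- **Bystanders:** the gauge, anode, bolts and rack looked unmoved in the last scene view; I checked this by eye only. The gripper touched nothing afterwards, with wrist force about 0.

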